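# Swap the kitchen things back to their own mats

### The arm

A 6-joint arm with a two-finger parallel gripper is mounted at the origin on the work surface. World frame = base frame: x ahead of the robot, y to its left, z up, the work surface at z = 0. Lengths are in m, angles in rad, forces in N, time in s.
With the tool pointing down it reaches from about 0.3 to 0.775 m from the base axis. Payload 14.6 kg.
Tool frame: the origin (TCP) lies at the very end of the fingers, on their centre line; the grasp point (between the pads) lies 19 mm behind it; z points along the fingers, y is the line along which they close (so a half turn about z gives the same grasp; the last joint's range is limited). The gripper opens to 94 mm and grips with 3 to 60 N. Pads are 16 mm wide; open, the fingers measure 119 mm over their backs; the gripper's body (75 mm by 177 mm) begins 78 mm behind the grasp point.
Start: joints at [1.127, 0.3, 1.521, -0, 1.321, -0.067], TCP at [0.202, 0.511, 0.205] pointing down, gripper open.
Joint ranges: [-3.03, 3.03], [-0.79, 2.21], [0.23, 2.52], [-1.04, 4.18], [0, 3.07], [-2.55, 2.55]. Speed limits (rad/s): [2.22, 2.22, 2.57, 3.14, 3.14, 3.14].

### API

Orientations are given as [roll, pitch, yaw] about the fixed x, y, z axes, in that order (R = Rz(yaw) Ry(pitch) Rx(roll)).
In Python, from station import ctrl, camera, camera_info, finder gives the robot as it stands.
- The arm moves only by the tool carry_out, never from a script. Its argument "motion" is a list of rows, each a list of 2 entries, a list of its own where there are three numbers: the shift along the tool's x, y, z as a fraction of full scale, then the turn about the tool's z as a fraction of full scale. A call has 1 to 12 rows; each row is the pose to reach, as a shift and turn from the pose commanded when the call began, along the tool's axes at that moment, turning the shorter way round; what a row does not reach only later rows make up. Full scale, the value 1, is 200 mm for a shift and 360 degrees for a turn. A row lasts 1/10 s, in which the tool goes at most 50 mm and 8.59 degrees, less where a joint would pass 70% of its speed; a pose out of reach is approached as far as the arm can. A call with a number of a shift or a turn outside -1 to 1 is refused whole. A call with a gripper value outside its range is refused whole. "hand" is the closure, from -1 (fully open) to 1 (shut), set as the call begins (left out, the last holds). The fingers move at their own pace and stop on an object; "force" is the grip in N (left out, the last holds). Time passes only in rows, so rows that repeat a pose let the fingers close. It gives the time, the measured TCP pose, the force, the opening and the grip force at its end, in the units of the state.
- ctrl.get_obs(): the state, without advancing time (a new reading comes with each control period).
- camera(name): name is "side" or "top" or "wrist"; returns (picture, depth): 384x512x3 uint8, blue, green, red; 384x512 float32, m along the optical axis (not along the pixel's ray), 0 where there is no reading.
- camera_info(name): a dict with "camera_matrix" (3x3 intrinsics, pixels), "dist_coeffs" ([k1, k2, p1, p2, k3] as OpenCV has them; the pictures are not rectified), "origin" and "attitude" of the camera in the world. Camera axes: x right, y down, z forward; pixel columns grow to the right and rows downward; lengths in m; the calibration is good to about 2 mm. A picture is of the moment at which its call begins: read the wrist's pose just before it. camera_info takes no time and is no camera call; for the wrist camera it gives the pose at the moment of the call.
- ctrl.hand_in(): hands the job in; it is judged then, once.
Trained networks look in the newest picture that a camera, given by its name, has taken for a name from the list of things; names that differ only in an ending like _2 or _b are one class to them, and where a whole thing is asked for, a point or a joint stands for the part that bears it (a point fixed in the world has none). Each returns a list of dicts, best first, with "conf" (0 to 1); they miss things now and then, are a little off and sometimes report something else, mostly with a low value. They report only what shows in the picture. A call takes as long as a camera call. They do not tell look-alikes from the thing itself.
- finder.boxes_of(camera, query): "location" ([column, row] in pixels, amid what is visible of it).
- finder.cut_out(camera, query): "mask" (384x512 bool, what is visible of it) and "location" ([column, row] in pixels, amid what is visible of it).
- finder.pinpoint(camera, query): "location" ([column, row] in pixels: a listed point, or the origin of a listed thing).
The state is a dict: "time_s": time; "qpos": joint angles; "joint_vel": joint speeds; "tau": joint torques, N m; "ee_pos": TCP position; "eef_rot": TCP orientation; "force": force on the tool from outside, world axes, zero at the start; "moment": the same for the moment, N m; "grip_width": finger opening in m; "grip_force": force on a finger pad.
Only numpy, scipy, OpenCV 4.12 (cv2) and the standard library are available. Lean on these libraries where they do the work, as an engineer would, in place of code of your own. Each camera call takes 0.05 s, during which the arm holds its last target. There are 200 camera calls.

### The job

All four things by the sink stand on each other's places: put the yellow container in the middle of the yellow mat, the glass jar on the cork coaster, the steel tumbler on the blue coaster and the brass mortar on the dark wooden board, each centred and upright. The counter is wet, so never set any of them on it: park whatever has to wait on the empty white marble tile, and leave that tile empty at the end. Tip nothing over and leave the white mug where it is.

Things in the scene. Friction and masses are not known exactly. Their poses are not given: they have to be found in the camera images.
- yellow_container: Closed plastic container, yellow body 78 (its x) x 54 (its y) mm and 66 mm high, under a closed off-white flip-top lid 80 x 56 mm that reaches to 80 mm height, with a yellow flap on top. About 0.2 kg. Grip it across its 54 mm sides (along its y). Belongs on the yellow mat. Origin: centre of its underside; z up.
- glass_jar: Small round glass jar with dark brown contents, 60 mm diameter up to 52 mm height, with a silver aluminium screw cap of 56 mm diameter from 59 to 77 mm height. About 0.24 kg. Belongs on the cork coaster. Origin: centre of its underside; z up.
- steel_tumbler: Open steel drinking tumbler, round, 54 mm diameter at the foot widening to 63 mm at the rim, 82 mm high, 3 mm wall, empty. About 0.14 kg. Belongs on the blue coaster. Origin: centre of its underside; z up.
- brass_mortar: Small brass-coloured open mortar, round, foot 60 mm diameter, waist 52 mm at 14 mm height, widening to 64 mm at the rim, 70 mm high, 6 mm wall, empty. About 0.45 kg. Belongs on the dark wooden board. Origin: centre of its underside; z up.
- yellow_mat: Square yellow plastic mat 106 x 106 x 8 mm, home of the yellow container. Fixed. Origin: centre of its underside on the counter (top face 8 mm above it); z up. At the start the tumbler or the mortar stands on it.
- cork_coaster: Round brown cork coaster, 108 mm diameter, 8 mm thick, home of the glass jar. Fixed. Origin: centre of its underside on the counter (top face 8 mm above it); z up. At the start the tumbler or the mortar stands on it.
- blue_coaster: Round blue coaster, 108 mm diameter, 8 mm thick, home of the steel tumbler. Fixed. Origin: centre of its underside on the counter (top face 8 mm above it); z up. At the start the container or the jar stands on it.
- wood_board: Square dark wooden board 106 x 106 x 8 mm, home of the brass mortar. Fixed. Origin: centre of its underside on the counter (top face 8 mm above it); z up. At the start the container or the jar stands on it.
- marble_tile: Square white marble tile 116 x 116 x 8 mm, the free spot: empty at the start and to be left empty. Fixed. Origin: centre of its underside on the counter (top face 8 mm above it); z up.
- white_mug: White ceramic mug, 72 mm rim diameter, 65 mm high, with a handle towards the far side, standing between the mats. A bystander: leave it where it is. Origin: centre of its underside; z up.
Things that resemble listed ones, but are neither listed nor needed, are in the scene too. There is more than one size of the yellow_container; the one meant has the size given above. What is shaped like the glass_jar but red is not meant.

How it is judged:
By the outcome, as a careful person would: the job done as asked, in the order asked, and still so for the second after the job is handed in, with the robot touching nothing.
It also fails if it takes over 128 s, if anything falls off the work surface, if the arm or the gripper's body presses on something with over 40 N, if the wrist force passes 120 N, or if a joint passes its speed limit or range.

## Working session

There is one attempt and no reset: what is moved stays moved. The work goes in short steps, Python scripts to look and compute and a tool call to move; the robot and the scene stay as the last step left them, time stands still between calls to the robot, and variables do not carry over. Pictures are saved under pics/ and viewed, at most 14 in all, crops included, and the job is handed in when it is done.

Besides the shell and the picture viewer there is one more tool, called after ">>>" by a JSON object that holds its "api" and its "payload", one argument or row to a line. carry_out: Moves the arm, as the interface text tells. Its arguments: {"type":"object","properties":{"motion":{"type":"array","items":{"type":"array"}},"hand":{"type":"number"},"force":{"type":"number"}},"required":["motion"]}

```bash
mkdir -p pics; cat > h.py <<'E'
import numpy as np, cv2
from scipy.spatial.transform import Rotation as R
from station import ctrl,camera,camera_info,finder
def att(i):
    a=np.array(i["attitude"],float)
    if a.shape==(3,3): return a
    return R.from_euler('xyz',a).as_matrix() if a.size==3 else R.from_quat(a).as_matrix()
def cloud(name):
    i=camera_info(name); p,d=camera(name); h,w=d.shape
    uv=np.stack(np.meshgrid(np.arange(w),np.arange(h)),-1).reshape(-1,1,2).astype(np.float32)
    n=cv2.undistortPoints(uv,np.array(i["camera_matrix"]),np.array(i["dist_coeffs"])).reshape(h,w,2)
    c=np.dstack([n[...,0]*d,n[...,1]*d,d]); W=c@att(i).T+np.array(i["origin"]); W[d==0]=np.nan
    return p,W
E
python3 - <<'E'
from h import *
print(camera_info("top"),camera_info("wrist")["attitude"]);print(ctrl.get_obs())
for n in("top","side"):
    p,W=cloud(n);cv2.imwrite(f"pics/{n}0.png",cv2.resize(p,(800,600)));np.savez(n+"0.npz",p=p,W=W)
    for q in "yellow_container glass_jar steel_tumbler brass_mortar yellow_mat cork_coaster blue_coaster wood_board marble_tile white_mug".split():
        for r in finder.boxes_of(n,q)[:3]:
            u,v=np.round(r["location"]).astype(int); print(n,q,round(r["conf"],2),(u,v),np.round(W[v,u],3))
E
```

```text
{'camera_matrix': array([[485.02956724,   0.        , 253.76870948],
       [  0.        , 485.02956724, 198.00366378],
       [  0.        ,   0.        ,   1.        ]]), 'dist_coeffs': array([-0.01982539,  0.        ,  0.        ,  0.        ,  0.        ]), 'origin': array([ 0.37753279, -0.03832164,  1.09970382]), 'attitude': array([-2.98871168, -0.01943529, -1.55726946])} [2.88999076e+00 1.56896596e-03 1.19344987e+00]
{'time_s': 0.0, 'qpos': array([ 1.12740226e+00,  3.00452873e-01,  1.52159052e+00,  1.55044420e-06,
        1.32071445e+00, -6.65932383e-02]), 'joint_vel': array([ 0.00082594,  0.00177308,  0.00013089, -0.00021101, -0.00097056,
        0.00036489]), 'tau': array([ 2.44568961e-03, -5.31792426e+01, -3.52738631e+01,  7.09601655e-02,
        2.43238185e-02, -9.08681454e-05]), 'ee_pos': array([0.20225368, 0.51117094, 0.20489234]), 'eef_rot': array([-3.14043015e+00, -7.90346204e-05,  2.76479140e+00]), 'force': array([-0.01669192, -0.14329932, -0.02040692]), 'moment': array([ 0.00730904, -0.01491001,  0.03378511]), 'grip_force': 0.0, 'grip_width': 0.09421264488307711}
top 
[... 1161 characters left out ...]
39)) [ 0.366 -0.371  0.078]
side glass_jar 0.8 (np.int64(225), np.int64(278)) [ 0.371 -0.252  0.078]
side steel_tumbler 0.95 (np.int64(137), np.int64(152)) [0.364 0.196 0.078]
side brass_mortar 0.84 (np.int64(218), np.int64(185)) [ 0.477 -0.012  0.065]
side yellow_mat 0.78 (np.int64(213), np.int64(204)) [ 0.465 -0.     0.01 ]
side cork_coaster 0.77 (np.int64(150), np.int64(173)) [0.382 0.193 0.012]
side blue_coaster 0.74 (np.int64(222), np.int64(303)) [ 0.362 -0.25   0.016]
side wood_board 0.67 (np.int64(316), np.int64(250)) [ 0.574 -0.231  0.008]
side marble_tile 0.88 (np.int64(232), np.int64(148)) [0.616 0.194 0.008]
side white_mug 0.87 (np.int64(274), np.int64(175)) [ 0.608 -0.029  0.053]
```

View picture.

View pics/top0.png

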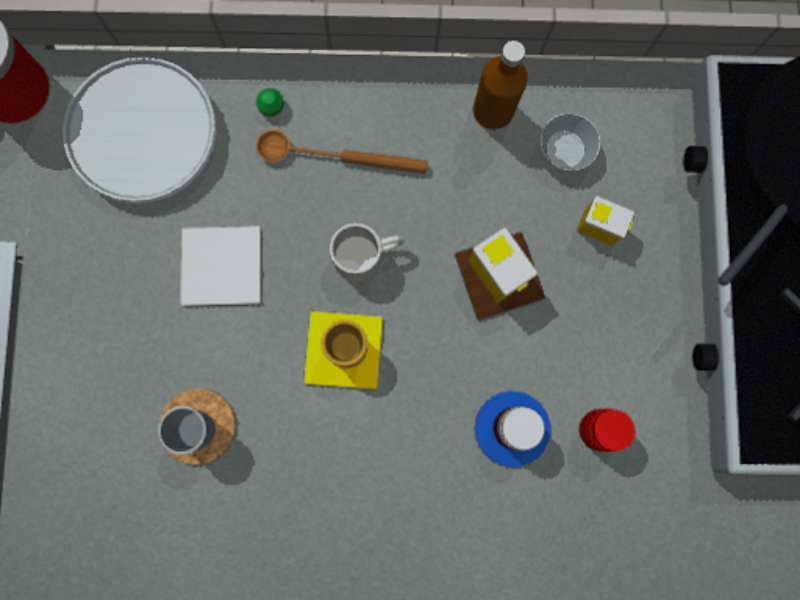

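View pics/side0.png

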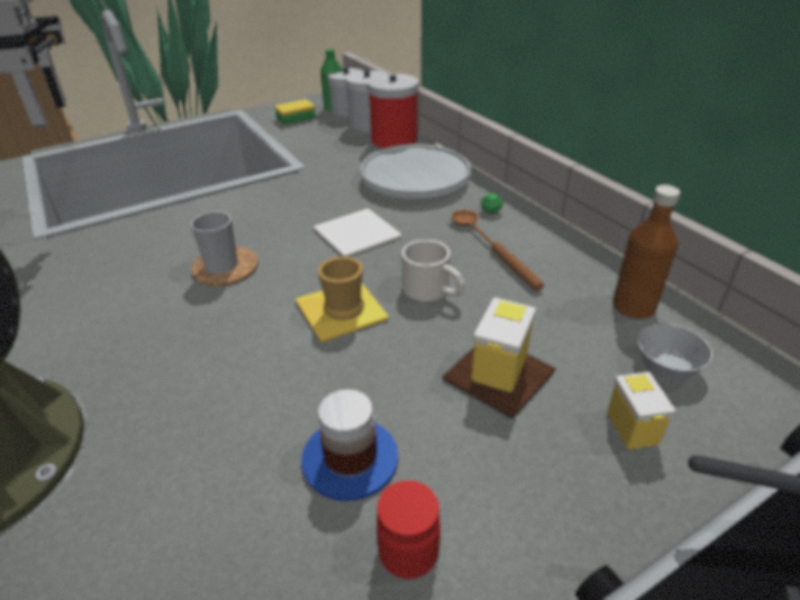

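```bash
cat >> h.py <<'E'
def plane(name,uv,z):
    i=camera_info(name); n=cv2.undistortPoints(np.array(uv,np.float32).reshape(-1,1,2),np.array(i["camera_matrix"]),np.array(i["dist_coeffs"])).reshape(-1,2)
    d=np.c_[n,np.ones(len(n))]@att(i).T; o=np.array(i["origin"]); return (o+d*((z-o[2])/d[:,2])[:,None])[:,:2]
def disc(W,c,z,tol=.007,r=.05):
    m=(np.abs(W[...,2]-z)<tol)&(np.hypot(W[...,0]-c[0],W[...,1]-c[1])<r)
    return m.astype(np.uint8)
def outline(name,m,z):
    m=max(cv2.findContours(m,0,1)[0],key=cv2.contourArea) if cv2.countNonZero(m) else None
    return plane(name,m.reshape(-1,2),z)
def circ(P):
    from scipy.optimize import least_squares
    P=P[cv2.convexHull(P.astype(np.float32),returnPoints=False)[:,0]]
    s=least_squares(lambda q:np.hypot(P[:,0]-q[0],P[:,1]-q[1])-q[2],[*P.mean(0),.03],loss='soft_l1',f_scale=.001)
    return np.round(s.x,4),round(float(np.abs(s.fun).mean()),4)
def rect(P):
    (c,s,a)=cv2.minAreaRect((P*1000).astype(np.float32)); return np.round(c,1),np.round(s,1),round(a,1)
E
cat > top.py <<'E'
from h import *
d=np.load("top0.npz");p,W=d["p"],d["W"]
W=np.dstack([cv2.medianBlur(W[...,k].astype(np.float32),3) for k in range(3)])
for n,c,z in(("tumbler",(.37,.225),.09),("mortar",(.475,.02),.078),("jar",(.383,-.21),.085),("mug",(.63,0),.065),("redjar",(.37,-.34),.077)):
    m=disc(W,c,z,.009); print(n,m.sum(),"circ",circ(outline("top",m,z)), "z",np.nanmedian(W[...,2][m>0]))
m=disc(W,(.597,-.195),.088,.01,.07);print("cont",rect(outline("top",m,.088)))
m=disc(W,(.67,-.35),.065,.01,.06);print("small",rect(outline("top",m,.065)))
hsv=cv2.cvtColor(p,cv2.COLOR_BGR2HSV)
H,S,V=[hsv[...,k].astype(int) for k in range(3)]
near=lambda c,r:np.hypot(W[...,0]-c[0],W[...,1]-c[1])<r
low=np.abs(W[...,2]-.006)<.02
for n,c,cond in(("mat",(.47,.025),(H>22)&(H<35)&(S>150)),("cork",(.385,.2),(H<20)&(S>90)),("blue",(.38,-.2),(H>100)&(H<130)&(S>130)),("board",(.585,-.19),((H<20)|(H>170))&(S>80)),("tile",(.6,.2),(V>150)&(S<40))):
    m=(cond&near(c,.085)&low).astype(np.uint8); P=outline("top",cv2.morphologyEx(m,cv2.MORPH_CLOSE,np.ones((5,5))),.008)
    print(n,m.sum(),circ(P) if n in("cork","blue") else rect(P))
E
python3 top.py
```

```text
tumbler 169 circ (array([0.3698, 0.2239, 0.0305]), 0.0003) z 0.086108595
mortar 253 circ (array([0.4893, 0.0154, 0.0305]), 0.0004) z 0.075661466
jar 570 circ (array([ 0.3785, -0.2251,  0.0276]), 0.0002) z 0.08413678
mug 225 circ (array([0.6224, 0.0034, 0.036 ]), 0.0007) z 0.061461125
redjar 562 circ (array([ 0.3772, -0.3497,  0.0277]), 0.0006) z 0.07602961
cont (array([ 600.6, -203.1]), array([83.4, 57.1]), 35.0)
small (array([ 675. , -356.7]), array([61.8, 43.1]), 68.5)
mat 1450 (array([486.4,  19.4]), array([105.2, 105.3]), 86.6)
cork 961 (array([0.374 , 0.2243, 0.0531]), 0.0004)
blue 1078 (array([ 0.377 , -0.2247,  0.0532]), 0.0002)
board 823 (array([ 600. , -208.2]), array([104.2, 104.8]), 18.8)
tile 2471 (array([608.7, 204.1]), array([116.4, 113.9]), 2.4)
```

```bash
cat > go.py <<'E'
from h import *; import sys
x,y,z,yaw=map(float,sys.argv[1:5]); o=ctrl.get_obs(); p=o["ee_pos"]; Rm=R.from_euler('xyz',o["eef_rot"]).as_matrix()
d=Rm.T@(np.array([x,y,z])-p); c=np.degrees(o["eef_rot"][2]); t=(c-yaw+180)%360-180
print("pose",p.round(4),"yaw",c.round(2),"q6",o["qpos"][5].round(2),"t",o["time_s"],"| shift",np.round(d/.2,4),"turn",round(t/360,4))
E
python3 go.py .4893 .0154 .16 180
python3 - <<'E'
from h import *
p=np.load("top0.npz")["p"]; cv2.imwrite("pics/crop.png",cv2.resize(p[110:310,280:430],(600,800))[:600] if 0 else cv2.resize(p[115:305,285:425],(440,597),interpolation=cv2.INTER_CUBIC))
E
```

```text
pose [0.2023 0.5114 0.2054] yaw 158.41 q6 -0.07 t 1.1 | shift [-2.2466 -1.7782  0.2272] turn -0.06
```

View pics/crop.png

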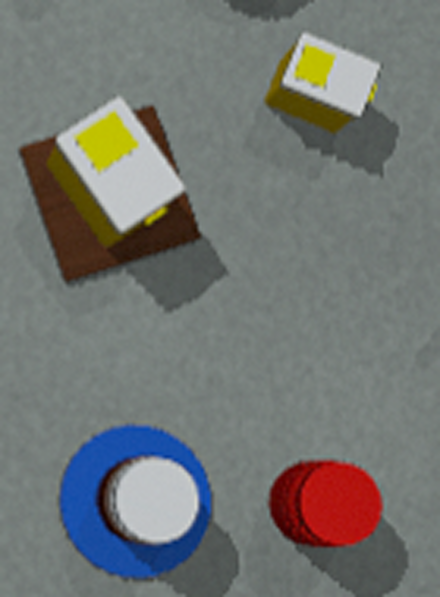

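Top view (native px): yellow containers at (319,170) on the dark board, with an 83×57 mm lid, and at (387,140), 62×43 mm. The first one fits the 80×56 mm lid. Jars at (331,271), silver cap over brown on the blue coaster, and at (388,277), red. The silver-capped one is meant, and the crop confirms both. The mortar stands on the yellow mat, the tumbler on the cork, and the tile is empty. I start with the mortar.

>>> {"api": "carry_out", "payload": {
  "motion": [
    [[-0.15,-0.12,0],0],
    [[-0.35,-0.28,0],0],
    [[-0.55,-0.44,0],0],
    [[-0.75,-0.6,0],0],
    [[-0.9,-0.72,0],0],
    [[-0.98,-0.78,0],0],
    [[-0.98,-0.78,0],0]
  ],
  "hand": -1,
  "force": 35
}}

```text
time_s: 1.8
ee_pos: [0.3282, 0.2927, 0.2057]
eef_rot: [3.141, 0.0, 2.762]
force: [-0.3, -0.0, 0.0]
grip_width: 0.094
grip_force: 0.0
```

>>> {"api": "carry_out", "payload": {
  "motion": [
    [[-0.15,-0.12,0],-0.02],
    [[-0.35,-0.28,0],-0.04],
    [[-0.55,-0.44,0],-0.06],
    [[-0.75,-0.6,0.1],-0.06],
    [[-0.9,-0.72,0.2],-0.06],
    [[-0.98,-0.78,0.2],-0.06],
    [[-0.98,-0.78,0.2],-0.06]
  ]
}}

```text
time_s: 2.5
ee_pos: [0.4529, 0.0755, 0.1644]
eef_rot: [-3.141, -0.002, 3.139]
force: [0.9, -0.8, -0.8]
grip_width: 0.094
grip_force: 0.0
```

```bash
python3 go.py .4893 .0154 .034 180
```

```text
pose [0.4529 0.0755 0.1644] yaw 179.86 q6 -1.48 t 2.5 | shift [-0.1836 -0.2998  0.652 ] turn -0.0004
```

>>> {"api": "carry_out", "payload": {
  "motion": [
    [[-0.1,-0.15,0],0],
    [[-0.18,-0.28,0],0],
    [[-0.184,-0.3,0.1],0],
    [[-0.184,-0.3,0.25],0],
    [[-0.184,-0.3,0.4],0],
    [[-0.184,-0.3,0.52],0],
    [[-0.184,-0.3,0.61],0],
    [[-0.184,-0.3,0.65],0],
    [[-0.184,-0.3,0.65],0],
    [[-0.184,-0.3,0.65],0]
  ]
}}

```text
time_s: 3.5
ee_pos: [0.4894, 0.0176, 0.0363]
eef_rot: [3.142, 0.001, -3.141]
force: [1.3, 0.4, 1.1]
grip_width: 0.0938
grip_force: 0.0
```

>>> {"api": "carry_out", "payload": {
  "motion": [
    [[0,0,0],0],
    [[0,0,0],0],
    [[0,0,0],0],
    [[0,0,0],0],
    [[0,0,0],0],
    [[0,0,0],0],
    [[0,0,0],0],
    [[0,0,0],0]
  ],
  "hand": 1,
  "force": 35
}}

```text
time_s: 4.3
ee_pos: [0.4891, 0.0168, 0.0357]
eef_rot: [-3.141, 0.001, -3.142]
force: [-0.4, -5.3, 5.2]
grip_width: 0.0628
grip_force: 35.0
```

```bash
python3 go.py .609 .204 .16 180
```

```text
pose [0.4891 0.0168 0.0357] yaw -180.0 q6 -1.61 t 4.3 | shift [-0.5998  0.9359 -0.6214] turn 0.0
```

>>> {"api": "carry_out", "payload": {
  "motion": [
    [[0,0,-0.06],0],
    [[0,0,-0.18],0],
    [[0,0,-0.34],0],
    [[0,0.02,-0.5],0],
    [[-0.08,0.12,-0.6],0],
    [[-0.18,0.28,-0.62],0],
    [[-0.29,0.45,-0.62],0],
    [[-0.4,0.62,-0.62],0],
    [[-0.5,0.78,-0.62],0],
    [[-0.57,0.89,-0.62],0],
    [[-0.6,0.93,-0.62],0],
    [[-0.6,0.93,-0.62],0]
  ]
}}

```text
time_s: 5.5
ee_pos: [0.6086, 0.2038, 0.1589]
eef_rot: [-3.142, -0.001, -3.14]
force: [-0.2, -1.3, -4.2]
grip_width: 0.063
grip_force: 35.0
```

```bash
python3 go.py .609 .205 .037 180
```

```text
pose [0.6086 0.2038 0.1589] yaw -179.92 q6 -1.31 t 5.5 | shift [-0.003   0.0059  0.6096] turn 0.0002
```

>>> {"api": "carry_out", "payload": {
  "motion": [
    [[0,0,0.08],0],
    [[0,0,0.22],0],
    [[0,0,0.36],0],
    [[0,0,0.47],0],
    [[0,0,0.54],0],
    [[0,0,0.58],0],
    [[0,0,0.6],0],
    [[0,0,0.608],0],
    [[0,0,0.61],0],
    [[0,0,0.61],0],
    [[0,0,0.61],0]
  ]
}}

```text
time_s: 6.6
ee_pos: [0.6091, 0.2032, 0.038]
eef_rot: [3.141, 0.001, -3.141]
force: [0.1, 0.2, -4.2]
grip_width: 0.0629
grip_force: 35.0
```

```bash
python3 -c "
from h import *;o=ctrl.get_obs();print(o['ee_pos'],o['force'],o['moment'],o['grip_width'])"
```

```text
[0.60906847 0.20318284 0.03799964] [ 0.1127605   0.17777854 -4.19307279] [-3.42373522e-03  1.28714710e-02 -4.18528144e-05] 0.06290153039034815
```

>>> {"api": "carry_out", "payload": {
  "motion": [
    [[0,0,0.004],0],
    [[0,0,0.008],0],
    [[0,0,0.011],0],
    [[0,0,0.011],0]
  ]
}}

```text
time_s: 7.0
ee_pos: [0.6092, 0.2031, 0.0358]
eef_rot: [3.141, 0.001, -3.142]
force: [-0.6, -0.0, 1.8]
grip_width: 0.0624
grip_force: 35.0
```

>>> {"api": "carry_out", "payload": {
  "motion": [
    [[0,0,0],0],
    [[0,0,0],0],
    [[0,0,0],0],
    [[0,0,0],0],
    [[0,0,0],0],
    [[0,0,-0.06],0],
    [[0,0,-0.18],0],
    [[0,0,-0.36],0],
    [[0,0,-0.52],0],
    [[0,0,-0.6],0],
    [[0,0,-0.6],0]
  ],
  "hand": -1
}}

```text
time_s: 8.1
ee_pos: [0.6099, 0.2034, 0.1588]
eef_rot: [3.14, 0.005, -3.141]
force: [0.6, 0.1, -0.5]
grip_width: 0.0938
grip_force: 0.0
```

```bash
python3 go.py .6006 -.2031 .16 35
```

```text
pose [0.6099 0.2034 0.1588] yaw -179.99 q6 -1.31 t 8.1 | shift [ 0.0467 -2.0324 -0.0089] turn 0.4028
```

>>> {"api": "carry_out", "payload": {
  "motion": [
    [[0.0,-0.1,0],0],
    [[0.0,-0.28,0],0],
    [[0.02,-0.48,0],0],
    [[0.02,-0.7,0],0],
    [[0.02,-0.9,0],0],
    [[0.02,-1,0],0]
  ]
}}

```text
time_s: 8.7
ee_pos: [0.6043, 0.0002, 0.1543]
eef_rot: [-3.141, -0.001, 3.14]
force: [0.8, 0.2, 0.1]
grip_width: 0.0938
grip_force: 0.0
```

>>> {"api": "carry_out", "payload": {
  "motion": [
    [[0.0,-0.1,0],0.023],
    [[0.0,-0.25,0],0.046],
    [[0.02,-0.4,0],0.069],
    [[0.02,-0.55,0],0.092],
    [[0.02,-0.7,0],0.115],
    [[0.02,-0.83,0],0.138],
    [[0.02,-0.93,0],0.161],
    [[0.02,-1,0],0.184],
    [[0.02,-1,0],0.207],
    [[0.02,-1,0],0.23],
    [[0.02,-1,0],0.253],
    [[0.02,-1,0],0.276]
  ]
}}

```text
time_s: 9.9
ee_pos: [0.6005, -0.1968, 0.1541]
eef_rot: [-3.14, -0.0, 1.402]
force: [0.8, 0.5, -1.0]
grip_width: 0.094
grip_force: 0.0
```

```bash
python3 go.py .6006 -.2031 .034 35
```

```text
pose [ 0.6005 -0.1968  0.1541] yaw 80.3 q6 -0.21 t 9.9 | shift [-0.031   0.0068  0.6007] turn 0.1258
```

>>> {"api": "carry_out", "payload": {
  "motion": [
    [[-0.02,0,0],0.023],
    [[-0.031,0.007,0],0.046],
    [[-0.031,0.007,0],0.069],
    [[-0.031,0.007,0],0.092],
    [[-0.031,0.007,0],0.115],
    [[-0.031,0.007,0],0.126],
    [[-0.031,0.007,0],0.126],
    [[-0.031,0.007,0],0.126]
  ]
}}

```text
time_s: 10.7
ee_pos: [0.601, -0.2032, 0.1546]
eef_rot: [-3.141, 0.001, 0.618]
force: [0.1, 0.3, -0.0]
grip_width: 0.094
grip_force: 0.0
```

```bash
python3 go.py .6006 -.2031 .028 35
```

```text
pose [ 0.601  -0.2032  0.1546] yaw 35.43 q6 0.57 t 10.7 | shift [-0.0013 -0.0011  0.633 ] turn 0.0012
```

>>> {"api": "carry_out", "payload": {
  "motion": [
    [[0,0,0.1],0.001],
    [[0,0,0.25],0.001],
    [[0,0,0.4],0.001],
    [[0,0,0.52],0.001],
    [[0,0,0.6],0.001],
    [[0,0,0.633],0.001],
    [[0,0,0.633],0.001],
    [[0,0,0.633],0.001]
  ]
}}

```text
time_s: 11.5
ee_pos: [0.6019, -0.2035, 0.0298]
eef_rot: [3.14, -0.001, 0.61]
force: [1.2, -0.3, 0.6]
grip_width: 0.0941
grip_force: 0.0
```

>>> {"api": "carry_out", "payload": {
  "motion": [
    [[0,0,0],0],
    [[0,0,0],0],
    [[0,0,0],0],
    [[0,0,0],0],
    [[0,0,0],0],
    [[0,0,0],0],
    [[0,0,0],0],
    [[0,0,0],0],
    [[0,0,0],0]
  ],
  "hand": 1,
  "force": 25
}}

```text
time_s: 12.4
ee_pos: [0.6015, -0.2034, 0.0288]
eef_rot: [3.141, -0.0, 0.61]
force: [1.2, -2.6, 2.1]
grip_width: 0.0557
grip_force: 25.0
```

>>> {"api": "carry_out", "payload": {
  "motion": [
    [[0,0,-0.05],0],
    [[0,0,-0.15],0],
    [[0,0,-0.3],0],
    [[0,0,-0.45],0],
    [[0,0,-0.58],0],
    [[0,0,-0.63],0],
    [[0,0,-0.63],0]
  ]
}}

```text
time_s: 13.1
ee_pos: [0.6015, -0.2032, 0.1557]
eef_rot: [3.14, -0.001, 0.61]
force: [-0.8, 0.3, -2.3]
grip_width: 0.0561
grip_force: 25.0
```

```bash
python3 go.py .4864 .0194 .155 35; python3 go.py .4864 .0194 .155 -3.4
```

```text
pose [ 0.6015 -0.2032  0.1557] yaw 34.94 q6 0.58 t 13.1 | shift [ 0.1656 -1.2422  0.0022] turn -0.0002
pose [ 0.6015 -0.2032  0.1557] yaw 34.94 q6 0.58 t 13.1 | shift [ 0.1656 -1.2422  0.0022] turn 0.1065
```

>>> {"api": "carry_out", "payload": {
  "motion": [
    [[0.01,-0.07,0],0],
    [[0.03,-0.22,0],0.01],
    [[0.05,-0.4,0],0.03],
    [[0.08,-0.6,0],0.05],
    [[0.1,-0.78,0],0.07],
    [[0.12,-0.92,0],0.09],
    [[0.13,-1,0],0.106],
    [[0.13,-1,0],0.106],
    [[0.13,-1,0],0.106]
  ]
}}

```text
time_s: 14.0
ee_pos: [0.5078, -0.0245, 0.1537]
eef_rot: [-3.142, 0.002, -0.053]
force: [-0.5, -0.4, -2.9]
grip_width: 0.0559
grip_force: 25.0
```

```bash
python3 go.py .487 .0194 .1 -3.4
```

```text
pose [ 0.5078 -0.0245  0.1537] yaw -3.06 q6 1.5 t 14.0 | shift [-0.1154 -0.2136  0.2688] turn 0.0009
```

>>> {"api": "carry_out", "payload": {
  "motion": [
    [[-0.04,-0.07,0],0.001],
    [[-0.08,-0.15,0],0.001],
    [[-0.115,-0.213,0.05],0.001],
    [[-0.115,-0.213,0.15],0.001],
    [[-0.115,-0.213,0.25],0.001],
    [[-0.115,-0.213,0.27],0.001],
    [[-0.115,-0.213,0.27],0.001],
    [[-0.115,-0.213,0.27],0.001]
  ]
}}

```text
time_s: 14.8
ee_pos: [0.4879, 0.0192, 0.1012]
eef_rot: [3.142, -0.001, -0.063]
force: [-0.5, -0.1, -2.6]
grip_width: 0.0558
grip_force: 25.0
```

```bash
python3 go.py .487 .0194 .0295 -3.4
```

```text
pose [0.4879 0.0192 0.1012] yaw -3.58 q6 1.6 t 14.8 | shift [-0.005  -0.0005  0.3583] turn -0.0005
```

>>> {"api": "carry_out", "payload": {
  "motion": [
    [[-0.005,0,0.06],0],
    [[-0.005,0,0.16],0],
    [[-0.005,0,0.25],0],
    [[-0.005,0,0.31],0],
    [[-0.005,0,0.34],0],
    [[-0.005,0,0.355],0],
    [[-0.005,0,0.358],0],
    [[-0.005,0,0.36],0],
    [[-0.005,0,0.36],0],
    [[-0.005,0,0.36],0]
  ]
}}

```text
time_s: 15.8
ee_pos: [0.4867, 0.0195, 0.029]
eef_rot: [-3.142, -0.001, -0.063]
force: [-0.1, 0.4, -2.6]
grip_width: 0.0559
grip_force: 25.0
```

>>> {"api": "carry_out", "payload": {
  "motion": [
    [[0,0,0.004],0],
    [[0,0,0.008],0],
    [[0,0,0.008],0],
    [[0,0,0.008],0]
  ]
}}

```text
time_s: 16.2
ee_pos: [0.4871, 0.0192, 0.0285]
eef_rot: [3.141, -0.002, -0.063]
force: [-7.8, -3.7, 16.0]
grip_width: 0.0558
grip_force: 25.0
```

>>> {"api": "carry_out", "payload": {
  "motion": [
    [[0,0,0],0],
    [[0,0,0],0],
    [[0,0,0],0],
    [[0,0,0],0],
    [[0,0,0],0],
    [[0,0,-0.06],0],
    [[0,0,-0.18],0],
    [[0,0,-0.36],0],
    [[0,0,-0.52],0],
    [[0,0,-0.64],0],
    [[0,0,-0.64],0]
  ],
  "hand": -1
}}

```text
time_s: 17.3
ee_pos: [0.4879, 0.0195, 0.159]
eef_rot: [-3.141, -0.006, -0.063]
force: [-0.8, -1.2, -0.8]
grip_width: 0.0941
grip_force: 0.0
```

```bash
python3 go.py .609 .204 .16 20
```

```text
pose [0.4879 0.0195 0.159 ] yaw -3.58 q6 1.6 t 17.3 | shift [ 0.5465 -0.9587 -0.0014] turn -0.0655
```

>>> {"api": "carry_out", "payload": {
  "motion": [
    [[0.07,-0.12,0],0],
    [[0.17,-0.3,0],0],
    [[0.29,-0.5,0],0],
    [[0.4,-0.7,0],0],
    [[0.49,-0.86,0],0],
    [[0.545,-0.955,0],0],
    [[0.545,-0.955,0],0],
    [[0.545,-0.955,0],0]
  ]
}}

```text
time_s: 18.1
ee_pos: [0.6068, 0.2031, 0.1542]
eef_rot: [3.141, 0.001, -0.062]
force: [-0.3, -0.4, -0.3]
grip_width: 0.0942
grip_force: 0.0
```

```bash
python3 go.py .6092 .2033 .0355 -3.6; python3 - <<'E'
from h import *
p,W=cloud("top");cv2.imwrite("pics/t1.png",cv2.resize(p,(800,600)))
m=disc(W,(.487,.019),.088,.01,.07);print("cont",rect(outline("top",m,.088)))
E
```

```text
pose [0.6068 0.2031 0.1542] yaw -3.56 q6 1.9 t 18.1 | shift [ 0.0129 -0.002   0.5936] turn 0.0001
cont (array([487.1,  17.6]), array([55.9, 81.9]), 86.0)
```

View pics/t1.png

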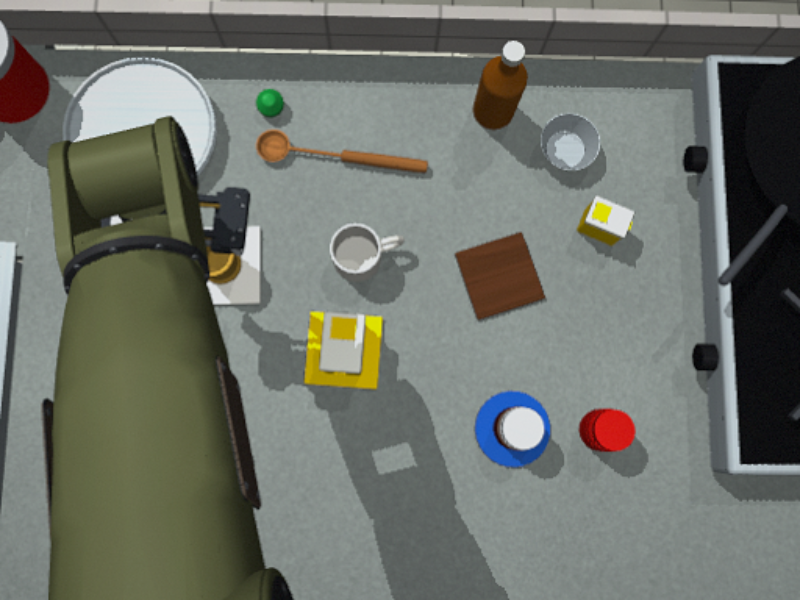

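The container (at 343,343) stands upright and centred on the yellow mat. The board (500,275) is now free, and the mortar is on the tile under the gripper.

>>> {"api": "carry_out", "payload": {
  "motion": [
    [[0.013,-0.002,0.1],0],
    [[0.013,-0.002,0.25],0],
    [[0.013,-0.002,0.4],0],
    [[0.013,-0.002,0.52],0],
    [[0.013,-0.002,0.58],0],
    [[0.013,-0.002,0.6],0],
    [[0.013,-0.002,0.6],0],
    [[0.013,-0.002,0.6],0]
  ]
}}

```text
time_s: 18.95
ee_pos: [0.6105, 0.2035, 0.0365]
eef_rot: [-3.141, -0.002, -0.063]
force: [-0.0, 0.6, -0.7]
grip_width: 0.0938
grip_force: 0.0
```

>>> {"api": "carry_out", "payload": {
  "motion": [
    [[0,0,0],0],
    [[0,0,0],0],
    [[0,0,0],0],
    [[0,0,0],0],
    [[0,0,0],0],
    [[0,0,0],0],
    [[0,0,0],0],
    [[0,0,0],0]
  ],
  "hand": 1,
  "force": 35
}}

```text
time_s: 19.75
ee_pos: [0.61, 0.2032, 0.0353]
eef_rot: [3.141, -0.0, -0.063]
force: [-0.5, -3.6, 4.1]
grip_width: 0.063
grip_force: 35.0
```

>>> {"api": "carry_out", "payload": {
  "motion": [
    [[0,0,-0.06],0],
    [[0,0,-0.18],0],
    [[0,0,-0.34],0],
    [[0,0,-0.5],0],
    [[0,0.06,-0.6],0],
    [[0,0.2,-0.65],0],
    [[0,0.38,-0.65],0],
    [[0,0.58,-0.65],0],
    [[0,0.78,-0.65],0],
    [[0,0.93,-0.65],0],
    [[0,1,-0.65],0]
  ]
}}

```text
time_s: 20.85
ee_pos: [0.597, 0.002, 0.1653]
eef_rot: [-3.141, 0.0, -0.064]
force: [-1.1, 0.9, -4.2]
grip_width: 0.0632
grip_force: 35.0
```

```bash
python3 go.py .600 -.208 .16 -3.6; python3 - <<'E'
from h import *
p,W=cloud("top");hsv=cv2.cvtColor(p,cv2.COLOR_BGR2HSV).astype(int)
H,S=hsv[...,0],hsv[...,1]
m=(((H<20)|(H>170))&(S>80)&(np.hypot(W[...,0]-.6,W[...,1]+.208)<.085)).astype(np.uint8)
print(rect(outline("top",m,.008)))
E
```

```text
pose [0.597  0.002  0.1653] yaw -3.69 q6 1.58 t 20.85 | shift [0.0825 1.0468 0.0262] turn -0.0003
(array([ 599.9, -208.2]), array([104.2, 104.8]), 18.8)
```

>>> {"api": "carry_out", "payload": {
  "motion": [
    [[0.01,0.1,0],0],
    [[0.02,0.28,0],0],
    [[0.04,0.48,0],0],
    [[0.06,0.68,0],0],
    [[0.08,0.86,0],0],
    [[0.086,0.97,0],0],
    [[0.086,1,0.05],0],
    [[0.086,1,0.15],0],
    [[0.086,1,0.25],0],
    [[0.086,1,0.3],0],
    [[0.086,1,0.3],0],
    [[0.086,1,0.3],0]
  ]
}}

```text
time_s: 22.1
ee_pos: [0.6025, -0.1961, 0.1057]
eef_rot: [3.142, -0.001, -0.062]
force: [-0.5, 0.3, -3.6]
grip_width: 0.0629
grip_force: 35.0
```

```bash
python3 go.py .6008 -.208 .0355 -3.6
```

```text
pose [ 0.6025 -0.1961  0.1057] yaw -3.55 q6 1.26 t 22.1 | shift [-0.0049  0.0597  0.351 ] turn 0.0001
```

>>> {"api": "carry_out", "payload": {
  "motion": [
    [[-0.005,0.03,0],0],
    [[-0.005,0.06,0.04],0],
    [[-0.005,0.06,0.14],0],
    [[-0.005,0.06,0.24],0],
    [[-0.005,0.06,0.3],0],
    [[-0.005,0.06,0.335],0],
    [[-0.005,0.06,0.348],0],
    [[-0.005,0.06,0.354],0],
    [[-0.005,0.06,0.358],0],
    [[-0.005,0.06,0.36],0],
    [[-0.005,0.06,0.36],0]
  ]
}}

```text
time_s: 23.2
ee_pos: [0.6011, -0.209, 0.0353]
eef_rot: [3.141, -0.003, -0.063]
force: [-4.6, 1.7, 9.1]
grip_width: 0.063
grip_force: 35.0
```

Seated. Release, rise, then head for the tumbler.

>>> {"api": "carry_out", "payload": {
  "motion": [
    [[0,0,0],0],
    [[0,0,0],0],
    [[0,0,0],0],
    [[0,0,0],0],
    [[0,0,0],0],
    [[0,0,-0.06],0],
    [[0,0,-0.18],0],
    [[0,0,-0.36],0],
    [[0,0,-0.52],0],
    [[0,0,-0.64],0],
    [[0,0,-0.64],0]
  ],
  "hand": -1
}}

```text
time_s: 24.3
ee_pos: [0.6016, -0.2092, 0.1659]
eef_rot: [3.139, -0.006, -0.063]
force: [0.4, 0.2, -0.6]
grip_width: 0.0944
grip_force: 0.0
```

>>> {"api": "carry_out", "payload": {
  "motion": [
    [[-0.06,-0.1,0],-0.02],
    [[-0.17,-0.28,0],-0.04],
    [[-0.28,-0.48,0],-0.06],
    [[-0.4,-0.68,0],-0.08],
    [[-0.5,-0.86,0],-0.1],
    [[-0.56,-0.97,0],-0.12],
    [[-0.56,-1,0],-0.14],
    [[-0.56,-1,0],-0.16],
    [[-0.56,-1,0],-0.18],
    [[-0.56,-1,0],-0.2],
    [[-0.56,-1,0],-0.22],
    [[-0.56,-1,0],-0.24]
  ]
}}

```text
time_s: 25.5
ee_pos: [0.5007, -0.002, 0.1607]
eef_rot: [-3.141, 0.0, 1.451]
force: [0.5, 0.4, -0.1]
grip_width: 0.0938
grip_force: 0.0
```

```bash
python3 go.py .3698 .2239 .16 90; python3 - <<'E'
from h import *
p,W=cloud("top")
m=disc(W,(.6,-.208),.078,.009);print("mortar",circ(outline("top",m,.078)))
E
```

```text
pose [ 0.5007 -0.002   0.1607] yaw 83.11 q6 0.04 t 25.5 | shift [ 1.0429 -0.7851  0.004 ] turn -0.0191
mortar (array([ 0.5981, -0.2091,  0.0311]), 0.0003)
```

>>> {"api": "carry_out", "payload": {
  "motion": [
    [[0.1,-0.08,0],-0.01],
    [[0.28,-0.22,0],-0.019],
    [[0.48,-0.37,0],-0.019],
    [[0.68,-0.52,0],-0.019],
    [[0.86,-0.66,0],-0.019],
    [[0.97,-0.75,0],-0.019],
    [[1,-0.785,0],-0.019],
    [[1,-0.785,0],-0.019],
    [[1,-0.785,0],-0.019]
  ]
}}

```text
time_s: 26.45
ee_pos: [0.3707, 0.2153, 0.161]
eef_rot: [-3.142, 0.0, 1.563]
force: [0.3, 0.8, -0.6]
grip_width: 0.0942
grip_force: 0.0
```

```bash
python3 go.py .3698 .2239 .034 90
```

```text
pose [0.3707 0.2153 0.161 ] yaw 89.58 q6 0.45 t 26.45 | shift [ 0.043  -0.0048  0.6348] turn -0.0012
```

>>> {"api": "carry_out", "payload": {
  "motion": [
    [[0.03,-0.005,0],0],
    [[0.043,-0.005,0.1],0],
    [[0.043,-0.005,0.25],0],
    [[0.043,-0.005,0.4],0],
    [[0.043,-0.005,0.53],0],
    [[0.043,-0.005,0.61],0],
    [[0.043,-0.005,0.635],0],
    [[0.043,-0.005,0.635],0],
    [[0.043,-0.005,0.635],0]
  ]
}}

```text
time_s: 27.35
ee_pos: [0.3699, 0.2247, 0.0348]
eef_rot: [3.141, -0.0, 1.564]
force: [-0.4, 0.5, 1.0]
grip_width: 0.0938
grip_force: 0.0
```

>>> {"api": "carry_out", "payload": {
  "motion": [
    [[0,0,0],0],
    [[0,0,0],0],
    [[0,0,0],0],
    [[0,0,0],0],
    [[0,0,0],0],
    [[0,0,0],0],
    [[0,0,0],0],
    [[0,0,0],0]
  ],
  "hand": 1,
  "force": 20
}}

```text
time_s: 28.15
ee_pos: [0.3695, 0.2247, 0.0342]
eef_rot: [3.141, -0.0, 1.565]
force: [0.1, -0.7, 2.6]
grip_width: 0.0616
grip_force: 20.1
```

>>> {"api": "carry_out", "payload": {
  "motion": [
    [[0,0,-0.05],0],
    [[0,0,-0.15],0],
    [[0,0,-0.3],0],
    [[0,0,-0.45],0],
    [[0,0,-0.58],0],
    [[0,0,-0.63],0],
    [[0,0,-0.63],0]
  ]
}}

```text
time_s: 28.85
ee_pos: [0.3696, 0.2248, 0.1609]
eef_rot: [3.14, -0.001, 1.565]
force: [0.7, 0.1, -1.6]
grip_width: 0.0616
grip_force: 20.1
```

```bash
python3 go.py .609 .204 .16 90
```

```text
pose [0.3696 0.2248 0.1609] yaw 89.65 q6 0.47 t 28.85 | shift [-0.0967  1.1977  0.0066] turn -0.001
```

>>> {"api": "carry_out", "payload": {
  "motion": [
    [[-0.01,0.08,0],0],
    [[-0.02,0.22,0],0],
    [[-0.04,0.4,0],0],
    [[-0.06,0.6,0],0],
    [[-0.07,0.8,0],0],
    [[-0.09,0.94,0],0],
    [[-0.097,1,0],0],
    [[-0.097,1,0],0]
  ]
}}

```text
time_s: 29.65
ee_pos: [0.5695, 0.2033, 0.1574]
eef_rot: [-3.138, 0.001, 1.564]
force: [0.0, 0.0, -0.8]
grip_width: 0.0614
grip_force: 20.1
```

>>> {"api": "carry_out", "payload": {
  "motion": [
    [[0,0.07,0],0],
    [[0,0.15,0],0],
    [[0,0.19,0.06],0],
    [[0,0.198,0.16],0],
    [[0,0.198,0.3],0],
    [[0,0.198,0.42],0],
    [[0,0.198,0.5],0],
    [[0,0.198,0.54],0],
    [[0,0.198,0.56],0],
    [[0,0.198,0.56],0],
    [[0,0.198,0.56],0]
  ]
}}

```text
time_s: 30.75
ee_pos: [0.6092, 0.2039, 0.049]
eef_rot: [3.14, -0.0, 1.565]
force: [1.1, -0.1, -1.2]
grip_width: 0.0615
grip_force: 20.1
```

```bash
python3 go.py .609 .205 .0342 90
```

```text
pose [0.6092 0.2039 0.049 ] yaw 89.65 q6 0.27 t 30.75 | shift [ 0.0053 -0.0013  0.074 ] turn -0.001
```

>>> {"api": "carry_out", "payload": {
  "motion": [
    [[0,0,0.03],0],
    [[0,0,0.055],0],
    [[0,0,0.068],0],
    [[0,0,0.074],0],
    [[0,0,0.076],0],
    [[0,0,0.076],0],
    [[0,0,0.076],0]
  ]
}}

```text
time_s: 31.45
ee_pos: [0.6089, 0.2038, 0.0341]
eef_rot: [3.141, -0.0, 1.565]
force: [-7.3, -2.4, 12.8]
grip_width: 0.0617
grip_force: 20.2
```

>>> {"api": "carry_out", "payload": {
  "motion": [
    [[0,0,0],0],
    [[0,0,0],0],
    [[0,0,0],0],
    [[0,0,0],0],
    [[0,0,0],0],
    [[0,0,-0.06],0],
    [[0,0,-0.18],0],
    [[0,0,-0.36],0],
    [[0,0,-0.52],0],
    [[0,0,-0.64],0],
    [[0,0,-0.64],0]
  ],
  "hand": -1
}}

```text
time_s: 32.55
ee_pos: [0.6102, 0.2042, 0.1657]
eef_rot: [3.135, -0.002, 1.565]
force: [-0.9, -0.7, -0.2]
grip_width: 0.094
grip_force: 0.0
```

>>> {"api": "carry_out", "payload": {
  "motion": [
    [[-0.1,-0.05,0],0],
    [[-0.28,-0.15,0],0],
    [[-0.48,-0.26,0],0],
    [[-0.68,-0.37,0],0],
    [[-0.86,-0.47,0],0],
    [[-1,-0.55,0],0],
    [[-1,-0.55,0],0]
  ]
}}

```text
time_s: 33.25
ee_pos: [0.496, 0.002, 0.1608]
eef_rot: [-3.141, 0.0, 1.562]
force: [0.9, -0.2, -0.4]
grip_width: 0.0943
grip_force: 0.0
```

>>> {"api": "carry_out", "payload": {
  "motion": [
    [[-0.1,-0.05,0],0],
    [[-0.28,-0.15,0],0],
    [[-0.48,-0.26,0],0],
    [[-0.68,-0.37,0],0],
    [[-0.86,-0.47,0],0],
    [[-1,-0.55,0],0],
    [[-1,-0.55,0],0]
  ]
}}

```text
time_s: 33.95
ee_pos: [0.3853, -0.1968, 0.1608]
eef_rot: [-3.141, 0.0, 1.562]
force: [-0.3, -0.1, 0.2]
grip_width: 0.094
grip_force: 0.0
```

```bash
python3 go.py .3785 -.2251 .019 90; python3 - <<'E'
from h import *
p,W=cloud("top")
m=disc(W,(.609,.204),.09,.009);print("tumbler",circ(outline("top",m,.09)))
hsv=cv2.cvtColor(p,cv2.COLOR_BGR2HSV).astype(int)
m=((hsv[...,0]<20)&(hsv[...,1]>90)&(np.hypot(W[...,0]-.374,W[...,1]-.224)<.085)).astype(np.uint8)
print("cork",circ(outline("top",m,.008)))
E
```

```text
pose [ 0.3853 -0.1968  0.1608] yaw 89.47 q6 -0.55 t 33.95 | shift [-0.1415 -0.0326  0.7088] turn -0.0015
tumbler (array([0.6062, 0.2037, 0.0313]), 0.0006)
cork (array([0.3739, 0.2244, 0.0531]), 0.0004)
```

>>> {"api": "carry_out", "payload": {
  "motion": [
    [[-0.07,-0.015,0],0],
    [[-0.13,-0.033,0.03],0],
    [[-0.142,-0.033,0.15],0],
    [[-0.142,-0.033,0.32],0],
    [[-0.142,-0.033,0.48],0],
    [[-0.142,-0.033,0.61],0],
    [[-0.142,-0.033,0.69],0],
    [[-0.142,-0.033,0.708],0],
    [[-0.142,-0.033,0.708],0],
    [[-0.142,-0.033,0.708],0]
  ]
}}

```text
time_s: 35.0
ee_pos: [0.3801, -0.2233, 0.0199]
eef_rot: [3.141, 0.001, 1.565]
force: [-0.4, -0.5, 1.0]
grip_width: 0.0939
grip_force: 0.0
```

>>> {"api": "carry_out", "payload": {
  "motion": [
    [[0,0,0],0],
    [[0,0,0],0],
    [[0,0,0],0],
    [[0,0,0],0],
    [[0,0,0],0],
    [[0,0,0],0],
    [[0,0,0],0],
    [[0,0,0],0]
  ],
  "hand": 1,
  "force": 25
}}

```text
time_s: 35.8
ee_pos: [0.3795, -0.2233, 0.0194]
eef_rot: [-3.141, -0.0, 1.565]
force: [-3.5, 0.2, 5.4]
grip_width: 0.0594
grip_force: 25.0
```

>>> {"api": "carry_out", "payload": {
  "motion": [
    [[0,0,-0.05],0],
    [[0,0,-0.15],0],
    [[0,0,-0.3],0],
    [[0,0,-0.46],0],
    [[0,0,-0.61],0],
    [[0,0,-0.69],0],
    [[0,0,-0.7],0],
    [[0,0,-0.7],0]
  ]
}}

```text
time_s: 36.6
ee_pos: [0.3795, -0.2231, 0.159]
eef_rot: [3.141, -0.0, 1.565]
force: [0.1, -0.2, -3.5]
grip_width: 0.0594
grip_force: 25.0
```

```bash
python3 go.py .374 .2244 .16 90
```

```text
pose [ 0.3795 -0.2231  0.159 ] yaw 89.65 q6 -0.61 t 36.6 | shift [ 2.2374 -0.0409 -0.0047] turn -0.001
```

>>> {"api": "carry_out", "payload": {
  "motion": [
    [[0.07,0,0],0],
    [[0.2,0,0],0],
    [[0.38,0,0],0],
    [[0.58,0,0],0],
    [[0.78,0,0],0],
    [[0.98,-0.02,0],0]
  ]
}}

```text
time_s: 37.2
ee_pos: [0.3758, -0.0251, 0.1583]
eef_rot: [-3.14, -0.0, 1.565]
force: [0.6, 0.1, -2.1]
grip_width: 0.0599
grip_force: 25.0
```

>>> {"api": "carry_out", "payload": {
  "motion": [
    [[0.2,0,0],0],
    [[0.4,0,0],0],
    [[0.6,0,0],0],
    [[0.78,-0.01,0],0],
    [[0.92,-0.02,0],0],
    [[0.99,-0.02,0],0],
    [[1,-0.02,0],0],
    [[1,-0.02,0],0]
  ]
}}

```text
time_s: 38.0
ee_pos: [0.3732, 0.1729, 0.1585]
eef_rot: [-3.14, 0.001, 1.566]
force: [-0.6, -0.1, -3.2]
grip_width: 0.0595
grip_force: 25.0
```

```bash
python3 go.py .374 .2262 .1 90
```

```text
pose [0.3732 0.1729 0.1585] yaw 89.71 q6 0.35 t 38.0 | shift [0.2668 0.0028 0.2922] turn -0.0008
```

>>> {"api": "carry_out", "payload": {
  "motion": [
    [[0.08,0,0],0],
    [[0.18,0,0],0],
    [[0.25,0.003,0.05],0],
    [[0.267,0.003,0.16],0],
    [[0.267,0.003,0.3],0],
    [[0.267,0.003,0.44],0],
    [[0.267,0.003,0.54],0],
    [[0.267,0.003,0.6],0],
    [[0.267,0.003,0.64],0],
    [[0.267,0.003,0.64],0],
    [[0.267,0.003,0.64],0]
  ]
}}

```text
time_s: 39.1
ee_pos: [0.3753, 0.2263, 0.0318]
eef_rot: [3.141, -0.0, 1.565]
force: [-0.5, 0.2, -2.4]
grip_width: 0.0594
grip_force: 25.0
```

```bash
python3 go.py .374 .2262 .0192 90
```

```text
pose [0.3753 0.2263 0.0318] yaw 89.65 q6 0.47 t 39.1 | shift [-0.0004 -0.0065  0.0629] turn -0.001
```

>>> {"api": "carry_out", "payload": {
  "motion": [
    [[0,-0.005,0.025],0],
    [[0,-0.005,0.046],0],
    [[0,-0.005,0.058],0],
    [[0,-0.005,0.063],0],
    [[0,-0.005,0.065],0],
    [[0,-0.005,0.065],0],
    [[0,-0.005,0.065],0]
  ]
}}

```text
time_s: 39.8
ee_pos: [0.3739, 0.2262, 0.0193]
eef_rot: [-3.141, 0.0, 1.565]
force: [-8.0, -4.9, 19.8]
grip_width: 0.0596
grip_force: 25.0
```

Seated. Release and go back to the tumbler on the tile.

>>> {"api": "carry_out", "payload": {
  "motion": [
    [[0,0,0],0],
    [[0,0,0],0],
    [[0,0,0],0],
    [[0,0,0],0],
    [[0,0,0],0],
    [[0,0,-0.06],0],
    [[0,0,-0.18],0],
    [[0,0,-0.36],0],
    [[0,0,-0.52],0],
    [[0,0,-0.68],0],
    [[0,0,-0.7],0],
    [[0,0,-0.7],0]
  ],
  "hand": -1
}}

```text
time_s: 41.0
ee_pos: [0.3741, 0.2263, 0.1592]
eef_rot: [3.14, -0.001, 1.565]
force: [-0.8, 0.4, -0.7]
grip_width: 0.0935
grip_force: 0.0
```

>>> {"api": "carry_out", "payload": {
  "motion": [
    [[-0.01,0.1,0],0],
    [[-0.03,0.28,0],0],
    [[-0.05,0.48,0],0],
    [[-0.07,0.68,0],0],
    [[-0.1,0.86,0],0],
    [[-0.11,1,0],0],
    [[-0.11,1,0],0]
  ]
}}

```text
time_s: 41.7
ee_pos: [0.5753, 0.2019, 0.1557]
eef_rot: [-3.139, 0.001, 1.563]
force: [-0.2, 0.2, -0.7]
grip_width: 0.0944
grip_force: 0.0
```

```bash
python3 go.py .609 .2038 .034 90;  python3 - <<'E'
from h import *
p,W=cloud("top"); cv2.imwrite("pics/t2.png",cv2.resize(p,(800,600)))
hsv=cv2.cvtColor(p,cv2.COLOR_BGR2HSV).astype(int)
m=((abs(hsv[...,0]-115)<15)&(hsv[...,1]>130)&(np.hypot(W[...,0]-.377,W[...,1]+.224)<.085)).astype(np.uint8)
print("blue",circ(outline("top",m,.008)))
E
```

```text
pose [0.5753 0.2019 0.1557] yaw 89.56 q6 0.29 t 41.7 | shift [0.0112 0.1699 0.6081] turn -0.0012
blue (array([ 0.377 , -0.2247,  0.0533]), 0.0002)
```

View pics/t2.png

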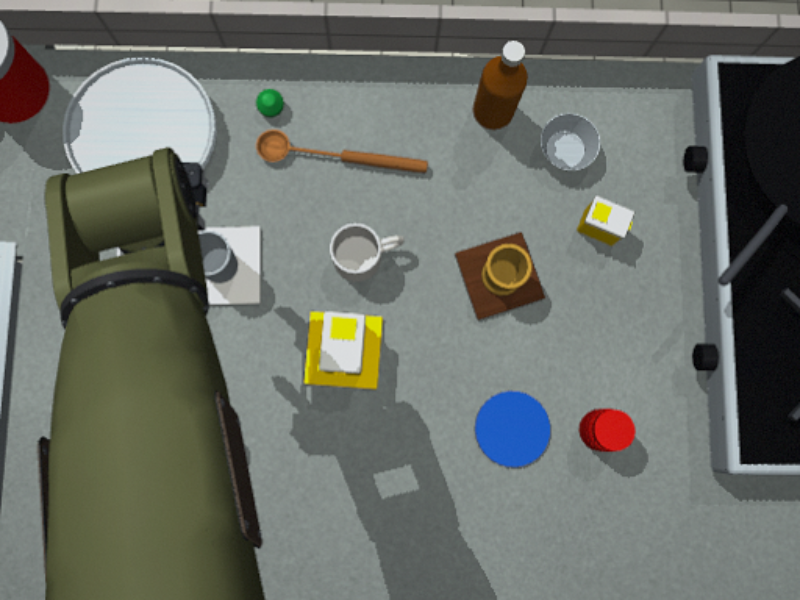

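The mortar (507,267) is on the board, the container (342,343) on the mat, the blue coaster (513,429) is free, and the tumbler stands on the tile.

>>> {"api": "carry_out", "payload": {
  "motion": [
    [[0.01,0.09,0],0],
    [[0.011,0.165,0],0],
    [[0.011,0.17,0.08],0],
    [[0.011,0.17,0.22],0],
    [[0.011,0.17,0.38],0],
    [[0.011,0.17,0.51],0],
    [[0.011,0.17,0.59],0],
    [[0.011,0.17,0.608],0],
    [[0.011,0.17,0.608],0],
    [[0.011,0.17,0.608],0]
  ]
}}

```text
time_s: 42.75
ee_pos: [0.6083, 0.2052, 0.0379]
eef_rot: [3.14, -0.0, 1.565]
force: [-0.0, 0.9, 0.5]
grip_width: 0.0938
grip_force: 0.0
```

>>> {"api": "carry_out", "payload": {
  "motion": [
    [[0,0,0],0],
    [[0,0,0],0],
    [[0,0,0],0],
    [[0,0,0],0],
    [[0,0,0],0],
    [[0,0,0],0],
    [[0,0,0],0],
    [[0,0,0],0]
  ],
  "hand": 1,
  "force": 20
}}

```text
time_s: 43.55
ee_pos: [0.6079, 0.205, 0.0368]
eef_rot: [3.141, -0.0, 1.565]
force: [1.3, 0.0, 1.2]
grip_width: 0.0615
grip_force: 19.9
```

>>> {"api": "carry_out", "payload": {
  "motion": [
    [[0,0,-0.05],0],
    [[0,0,-0.15],0],
    [[0,0,-0.3],0],
    [[0,0,-0.45],0],
    [[0,0,-0.6],0],
    [[0,0,-0.68],0],
    [[0,0,-0.68],0]
  ]
}}

```text
time_s: 44.25
ee_pos: [0.6085, 0.2052, 0.1757]
eef_rot: [3.138, -0.001, 1.565]
force: [-0.1, -0.3, -1.6]
grip_width: 0.0612
grip_force: 19.9
```

>>> {"api": "carry_out", "payload": {
  "motion": [
    [[-0.07,-0.04,0],0],
    [[-0.2,-0.11,0],0],
    [[-0.37,-0.2,0],0],
    [[-0.55,-0.3,0],0],
    [[-0.73,-0.4,0],0],
    [[-0.9,-0.49,0],0],
    [[-1,-0.54,0],0]
  ]
}}

```text
time_s: 44.95
ee_pos: [0.4968, 0.0038, 0.1717]
eef_rot: [-3.14, 0.0, 1.564]
force: [-0.5, 0.4, -0.7]
grip_width: 0.061
grip_force: 20.0
```

>>> {"api": "carry_out", "payload": {
  "motion": [
    [[-0.15,-0.08,0],0],
    [[-0.32,-0.18,0],0],
    [[-0.5,-0.28,0],0],
    [[-0.68,-0.38,0],0],
    [[-0.84,-0.48,0],0],
    [[-0.95,-0.54,0],0],
    [[-1,-0.56,0],0],
    [[-1,-0.56,0],0],
    [[-1,-0.56,0],0]
  ]
}}

```text
time_s: 45.85
ee_pos: [0.3856, -0.193, 0.1723]
eef_rot: [-3.141, -0.001, 1.565]
force: [-0.4, 1.0, -0.6]
grip_width: 0.0613
grip_force: 20.0
```

```bash
python3 go.py .377 -.2245 .034 90
```

```text
pose [ 0.3856 -0.193   0.1723] yaw 89.66 q6 -0.54 t 45.85 | shift [-0.1581 -0.0419  0.6914] turn -0.0009
```

>>> {"api": "carry_out", "payload": {
  "motion": [
    [[-0.07,-0.02,0],0],
    [[-0.14,-0.042,0.03],0],
    [[-0.15,-0.042,0.15],0],
    [[-0.15,-0.042,0.3],0],
    [[-0.15,-0.042,0.45],0],
    [[-0.15,-0.042,0.56],0],
    [[-0.15,-0.042,0.62],0],
    [[-0.15,-0.042,0.65],0],
    [[-0.15,-0.042,0.65],0],
    [[-0.15,-0.042,0.65],0]
  ]
}}

```text
time_s: 46.85
ee_pos: [0.3773, -0.2237, 0.0434]
eef_rot: [3.141, 0.001, 1.565]
force: [-0.8, 0.4, -1.2]
grip_width: 0.0617
grip_force: 20.0
```

```bash
python3 go.py .377 -.223 .0368 90
```

```text
pose [ 0.3773 -0.2237  0.0434] yaw 89.67 q6 -0.61 t 46.85 | shift [ 0.0036 -0.0017  0.0331] turn -0.0009
```

>>> {"api": "carry_out", "payload": {
  "motion": [
    [[0.003,0,0.015],0],
    [[0.003,0,0.026],0],
    [[0.003,0,0.032],0],
    [[0.003,0,0.035],0],
    [[0.003,0,0.035],0],
    [[0.003,0,0.035],0]
  ]
}}

```text
time_s: 47.45
ee_pos: [0.3772, -0.2233, 0.0365]
eef_rot: [3.141, 0.001, 1.565]
force: [-2.5, 1.8, 10.8]
grip_width: 0.0612
grip_force: 20.1
```

>>> {"api": "carry_out", "payload": {
  "motion": [
    [[0,0,0],0],
    [[0,0,0],0],
    [[0,0,0],0],
    [[0,0,0],0],
    [[0,0,0],0],
    [[0,0,-0.06],0],
    [[0,0,-0.18],0],
    [[0,0,-0.36],0],
    [[0,0,-0.52],0],
    [[0,0,-0.64],0],
    [[0,0,-0.64],0]
  ],
  "hand": -1
}}

```text
time_s: 48.55
ee_pos: [0.3779, -0.2237, 0.1674]
eef_rot: [3.137, 0.003, 1.565]
force: [-0.1, -0.4, -0.3]
grip_width: 0.0938
grip_force: 0.0
```

>>> {"api": "carry_out", "payload": {
  "motion": [
    [[0.2,0,0],0],
    [[0.4,0,0],0],
    [[0.6,0,0],0],
    [[0.8,0,0],0],
    [[0.95,0,0],0],
    [[1,0,0],0],
    [[1,0,0],0],
    [[1,0,0],0]
  ]
}}

```text
time_s: 49.35
ee_pos: [0.378, -0.0237, 0.1635]
eef_rot: [-3.141, 0.0, 1.565]
force: [-0.4, -0.6, -0.4]
grip_width: 0.094
grip_force: 0.0
```

```bash
python3 - <<'E'
from h import *
p,W=cloud("top"); cv2.imwrite("pics/t3.png",cv2.resize(p,(800,600)))
for n,c,z in(("tumbler",(.377,-.2247),.09),("jar",(.374,.2244),.085),("mortar",(.6,-.208),.078),("mug",(.6224,.0034),.065)):
    m=disc(W,c,z,.009)
    if m.sum()>20: print(n,circ(outline("top",m,z)))
s,_=camera("side");cv2.imwrite("pics/s3.png",cv2.resize(s,(800,600)))
E
```

```text
tumbler (array([ 0.3779, -0.2233,  0.031 ]), 0.0003)
jar (array([0.3739, 0.222 , 0.0273]), 0.0004)
mortar (array([ 0.5981, -0.2091,  0.0311]), 0.0003)
mug (array([0.6224, 0.0034, 0.036 ]), 0.0012)
```

View pics/t3.png

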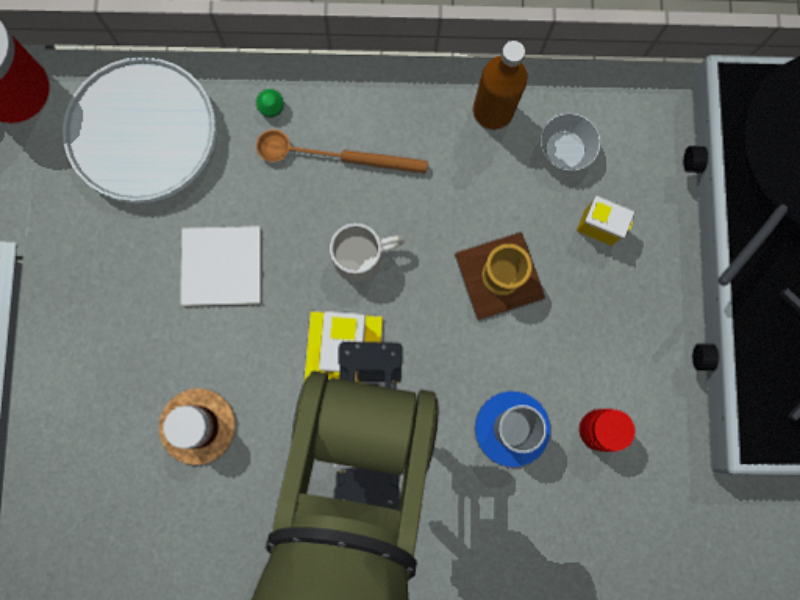

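View pics/s3.png

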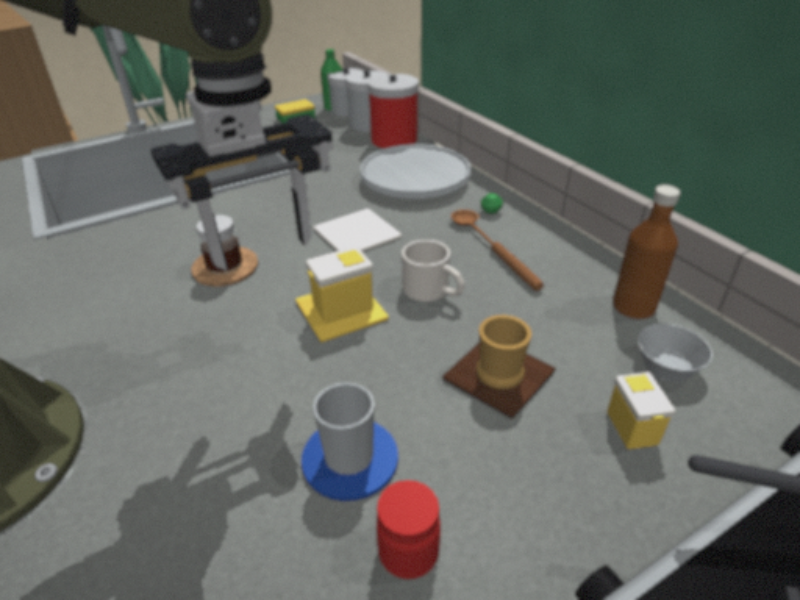

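The views show the jar (188,428) on the cork, the tumbler (520,428) on the blue coaster, the mortar (507,267) on the board and the container (343,340) on the mat. All are upright and within about 2.5 mm of centre. The tile is empty, the mug hasn't moved, and the gripper is clear.

```bash
python3 -c "
from station import ctrl
print(ctrl.hand_in())"
```

```text
the job is handed in; nothing more can be done
None
```

All four things stand upright and centred to within about 2.5 mm on their own places, the marble tile is empty, the mug is unmoved, and the job was handed in at about 50 s.

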